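# Unstack the samples into their colour-coded trays

## Task

Take the stack of samples apart from the top down and set each piece flat inside the tray of its own colour: first the red slide mailer into the red tray, then the two jars, each into the round tray that matches its lid (either jar first), and last the green-banded filter case into the green tray, the long pieces lying lengthwise in their trays. Set the pieces down rather than dropping them, keep the jars upright, and leave the tube rack and the wash bottle where they stand.

Things in the scene. Friction and masses are not known exactly. Their poses are not given: they have to be found in the camera images.
- slide_mailer: closed plastic slide mailer, a solid red block with a small white paper label on top, 86 mm long, 30 mm wide, 26 mm high, about 60 g; the top of the stack, lying across the two jar lids along the row of jars (within 0.1 rad of the case's length), its underside 82 mm above the bench. Origin: centre of its underside; x along its length, y across, z up.
- blue_jar: screw-capped round sample jar, white body 48 mm across, blue lid 50 mm across from 31 mm up to the flat top at 48 mm; about 90 g. Origin: centre of its underside; z up; yaw means nothing. Starts upright on the filter case, underside 34 mm above the bench, beside the other jar along the case's length (centres 66 mm apart, either order), the slide mailer lying across both lids.
- yellow_jar: screw-capped round sample jar, white body 48 mm across, yellow lid 50 mm across from 31 mm up to the flat top at 48 mm; about 90 g. Origin: centre of its underside; z up; yaw means nothing. Starts upright on the filter case, underside 34 mm above the bench, beside the other jar along the case's length (centres 66 mm apart, either order), the slide mailer lying across both lids.
- filter_case: closed flat case for syringe filters, white with a green band round each end, a solid block 140 mm long, 60 mm wide, 34 mm high, about 220 g; lies on the bench and carries the whole stack. Origin: centre of its underside; x along its length (the row of jars runs along x), y across, z up.
- red_tray: red rectangular tray, outside 112 x 56 mm, inside 106 x 50 mm, 3 mm floor, rim 6 mm above the bench; place of the slide mailer. The tray is fixed to the bench and may stand anywhere on it. Origin: centre of its underside on the bench; x along its length, y across, z up.
- blue_tray: blue tray, place of the blue-lidded jar: fixed round tray, 76 mm across outside, 70 mm inside, 3 mm floor, rim 6 mm above the bench. It may stand anywhere on the bench. Origin: centre of its underside on the bench; z up; its yaw means nothing.
- yellow_tray: yellow tray, place of the yellow-lidded jar: fixed round tray, 76 mm across outside, 70 mm inside, 3 mm floor, rim 6 mm above the bench. It may stand anywhere on the bench. Origin: centre of its underside on the bench; z up; its yaw means nothing.
- green_tray: green rectangular tray, outside 166 x 86 mm, inside 160 x 80 mm, 3 mm floor, rim 6 mm above the bench; place of the filter case. The tray is fixed to the bench and may stand anywhere on it. Origin: centre of its underside on the bench; x along its length, y across, z up.
- tube_rack: bystander, to be left alone: white foam rack 80 x 130 x 45 mm (x, y, z) holding three capped tubes up to 72 mm high; loose, stands to the left. Origin: centre of its underside.
- wash_bottle: bystander, to be left alone: white wash bottle 66 mm across, shoulder at 100 mm, grey cap to 140 mm, thin bent spout to about 168 mm high reaching 58 mm out along its x; loose, stands to the right. Origin: centre of its underside.
Things that resemble listed ones, but are neither listed nor needed, are in the scene too. Several things have the shape of the yellow_tray; the one meant has the colours described above. Leave any pink look-alike of the blue_jar alone.

How it is judged:
By the outcome, as a careful person would: the job done as asked, in the order asked, and still so for the second after the job is handed in, with the robot touching nothing.
It also fails if it takes over 136 s, if anything falls off the work surface, if the arm or the gripper's body presses on something with over 40 N, if the wrist force passes 120 N, or if a joint passes its speed limit or range.

## Robot

A 6-joint arm with a two-finger parallel gripper is mounted at the origin on the work surface. World frame = base frame: x ahead of the robot, y to its left, z up, the work surface at z = 0. Lengths are in m, angles in rad, forces in N, time in s.
With the tool pointing down it reaches from about 0.25 to 0.725 m from the base axis. Payload 4 kg.
Tool frame: the origin (TCP) lies between the finger pads; the fingertips stand 17 mm ahead of it and the grasp point (between the pads) lies 2 mm behind it; z points along the fingers, x is the direction in which the jaws open and shut, and the axes are right-handed (so a half turn about z gives the same grasp; the last joint's range is limited). The gripper opens to 85 mm and grips with 20 to 120 N. Pads are 22 mm wide; open, the fingers measure 114 mm over their backs; the gripper's body (76 mm by 85 mm) begins 54 mm behind the grasp point. The pads swing forward as they close: fully open they stand 13 mm farther back than shut.
Start: joints at [1.314, 0.241, 0.005, 1.335, 0, 1.571], TCP at [0.127, 0.484, 0.211] pointing down, gripper open.
Joint ranges: [-2.72, 2.72], [-1.05, 1.87], [-1.09, 1.28], [-1.99, 2.15], [-1.42, 1.44], [-3.14, 3.14]. Speed limits (rad/s): [2.79, 2.79, 3.14, 3.14, 3.14, 3.14].

## Interface

Orientations are given as a unit quaternion [x, y, z, w].
In Python, from workcell import telemetry, cams, workorder gives the robot as it stands. The module is installed in compiled form; this text tells all that it offers.
- The arm moves only by the tool apply_moves, never from a script. Its argument "moves" is a list that holds one entry, the list of rows, each a list of 4 numbers: the shift along the tool's x, y, z in mm, then the turn about the tool's z in degrees. A call has exactly 10 rows; each row shifts and turns the pose as measured when the row begins, along the tool's axes as they then stand; what a row does not reach is not made up. A row lasts 1/10 s, in which the tool goes at most 50 mm and 8.59 degrees, less where a joint would pass 70% of its speed; a pose out of reach is approached as far as the arm can. A call with a gripper value outside its range is refused whole. "hand" is the gripper's target within -1 to 1 (fully open at 1, half-way at 0, shut at -1), set as the call begins (left out, the last holds). The fingers move at their own pace and stop on an object; the grip force is fixed at half the most. Time passes only in rows, so rows that do not move let the fingers close, or fill a call up. It gives the time, the measured TCP pose, the force and the opening at its end, in the units of the state.
- telemetry.get_obs(): the state, without advancing time (a new reading comes with each control period).
- cams.camera(name): name is "scene" or "top" or "wrist"; returns a dict with "color" (384x512x3 uint8, red, green, blue), "fovy" (degrees; the focal length in pixels is half the picture's height over the tangent of half this angle, whatever the lens; pixels are square), "cx", "cy" (the principal point, pixels), "camera_from_world" (4x4, takes a point from world to camera coordinates). Camera axes: x right, y down, z forward; pixel columns grow to the right and rows downward; lengths in m; the calibration is good to about 2 mm. A picture is of the moment at which its call begins. There is no depth.
- workorder.job_done(): hands the job in, once; it reports no verdict.
The state is a dict: "clock": time; "joint_pos": joint angles; "joint_vel": joint speeds; "tau": joint torques, N m; "eef_pos": TCP position; "tool_rot": TCP orientation; "ft_force": force on the tool from outside, world axes, zero at the start; "ft_torque": the same for the moment, N m; "grip_width": finger opening in m.
Only numpy, scipy, OpenCV 4.12 (cv2) and the standard library are available. Lean on these libraries where they do the work, as an engineer would, in place of code of your own. Each camera call takes 0.05 s, during which the arm holds its last target. There are 200 camera calls.

## Working session

There is one attempt and no reset: what is moved stays moved. The work goes in short steps, Python scripts to look and compute and a tool call to move; the robot and the scene stay as the last step left them, time stands still between calls to the robot, and variables do not carry over. Pictures are saved under pics/ and viewed, about 12 in all and at most 16, crops included, and the job is handed in when it is done.

Besides the shell and the picture viewer there is one more tool, called after "Request:" in YAML: its name, and indented under it one key for each argument. apply_moves: Moves the arm, as the interface text tells. Its arguments: {"type":"object","properties":{"moves":{"type":"array"},"hand":{"type":"number"}},"required":["moves"]}

```bash
mkdir -p pics
cat > h.py <<'E'
import numpy as np, cv2
from workcell import telemetry, cams, workorder
def snap(name,fn):
    c=cams.camera(name); cv2.imwrite('pics/'+fn+'.png',c['color'][:,:,::-1]); np.savez('pics/'+fn+'.npz',**c); return c
def load(fn): return dict(np.load('pics/'+fn+'.npz'))
def w(c,u,v,z):
    """pixel -> world point at height z"""
    f=192/np.tan(np.radians(float(c['fovy']))/2); T=c['camera_from_world']
    d=T[:3,:3].T@np.array([(u-c['cx'])/f,(v-c['cy'])/f,1]); o=-T[:3,:3].T@T[:3,3]
    return (o+d*(z-o[2])/d[2])
def px(c,p):
    f=192/np.tan(np.radians(float(c['fovy']))/2); T=c['camera_from_world']
    q=T[:3,:3]@np.array(p)+T[:3,3]; return f*q[0]/q[2]+c['cx'],f*q[1]/q[2]+c['cy']
E
python3 - <<'E'
from h import *
for n in ('scene','top'):
    c=snap(n,n+'0'); T=c['camera_from_world']; print(n,c['fovy'],c['cx'],c['cy'],(-T[:3,:3].T@T[:3,3]).round(3))
    im=cv2.resize(c['color'][:,:,::-1],(800,600),interpolation=cv2.INTER_CUBIC); cv2.imwrite(f'pics/{n}0b.png',im)
print(telemetry.get_obs())
E
```

```text
scene 44.665183996276774 248.2132047381351 194.1589103400696 [ 1.214 -0.43   0.944]
top 52.411474368242985 260.67194083011094 199.05585588385588 [ 0.416 -0.008  1.344]
{'clock': 0.1, 'joint_pos': array([ 1.31398475e+00,  2.41336938e-01,  3.83567688e-03,  1.33517663e+00,
       -1.41113168e-05,  1.57079446e+00]), 'joint_vel': array([-0.00194826, -0.00217078,  0.0033983 ,  0.0013766 ,  0.00066841,
       -0.00023362]), 'tau': array([ 4.22339899e-04, -3.73138726e+01,  2.53009307e+01,  1.08331480e-02,
        1.46803754e-04, -1.79673684e-06]), 'eef_pos': array([0.12684943, 0.48301487, 0.20999347]), 'tool_rot': array([ 7.91831756e-01,  6.10738557e-01, -7.40633907e-04,  5.80158061e-04]), 'ft_force': array([ 0.66380378,  0.08393618, -0.98543584]), 'ft_torque': array([-0.02503074,  0.00813263,  0.02527402]), 'grip_width': 0.0852957046229362}
```

View pics/top0b.png

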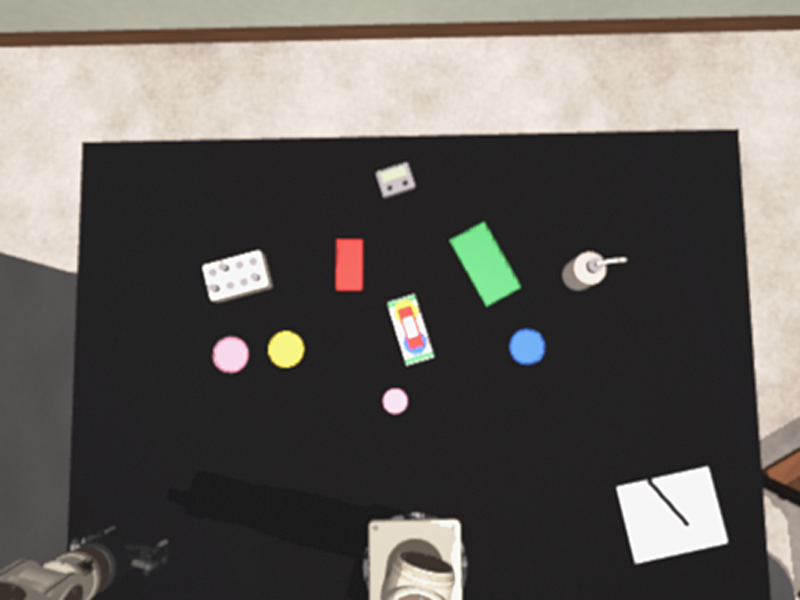

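View pics/scene0b.png

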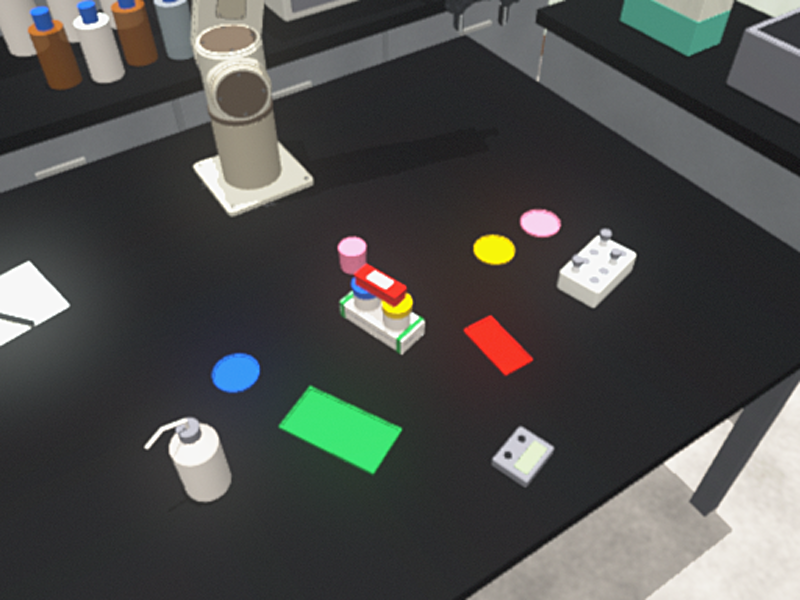

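Top view (800x600): stack at (410,329), with yellow jar at far end and blue near; the red tray is at (349,265), green (485,263), blue (527,346) and yellow (286,349). Pink look-alikes are at (231,354) and (395,401). Next I measure these.

Run:
```python
from h import *
c=load('top0'); hsv=cv2.cvtColor(c['color'],cv2.COLOR_RGB2HSV)
R={'red':((0,140,90),(8,255,255)),'green':((50,120,80),(80,255,255)),'blue':((100,120,80),(125,255,255)),'yellow':((22,90,120),(35,255,255))}
for n,(a,b) in R.items():
    m=cv2.inRange(hsv,a,b)
    if n=='red': m|=cv2.inRange(hsv,(172,140,90),(180,255,255))
    m[:, :]=m; m[330:]=0; m[:90]=0
    k,l,s,ce=cv2.connectedComponentsWithStats(m)
    for i in range(1,k):
        if s[i,4]<12: continue
        z={True:.006,False:.082}[s[i,4]>350]
        pts=np.argwhere(l==i)[:,::-1].astype(float)
        P=np.array([w(c,u,v,z)[:2] for u,v in pts])*1000
        r=cv2.minAreaRect(P.astype(np.float32))
        cov=np.cov(P.T); ev,V=np.linalg.eigh(cov)
        print(n,s[i,4],ce[i].round(1),'mean',P.mean(0).round(1),'rect',np.round(r[0],1),np.round(r[1],1),'ax',np.degrees(np.arctan2(V[1,1],V[0,1])).round(1),np.sqrt(12*ev).round(1))
im=c['color'][180:245,235:290,::-1]; cv2.imwrite('pics/crop1.png',cv2.resize(im,None,fx=9,fy=9,interpolation=cv2.INTER_CUBIC))
```

```text
red 637 [223.3 169.2] mean [648.8 135.9] rect [649.6 136.8] [ 62.6 120. ] ax 178.3 [ 63.6 121.7]
red 37 [259.  199.4] mean [534.1  11.9] rect [534.3  11.7] [14.5 24.7] ax 105.3 [15.5 25.8]
red 44 [265.3 218.7] mean [470.9  -7.5] rect [471.5  -7.8] [17.4 26.4] ax 106.7 [17.9 27.2]
green 243 [309.8 164. ] mean [ 647.8 -155.9] rect [ 633.5 -155.9] [158.8  84. ] ax -151.5 [116.1 191.8]
blue 466 [337.  221.5] mean [ 460.8 -252.4] rect [ 460.9 -252.3] [82.  78.6] ax 154.7 [71.6 72.6]
blue 12 [267.3 223.6] mean [455.1 -13.7] rect [454.6 -13.4] [ 5.1 20.4] ax 105.6 [ 6.1 23.5]
yellow 77 [259.  196.4] mean [543.9  11.8] rect [541.    9.8] [37.2 47.2] ax 91.3 [34.7 50.6]
yellow 444 [182.6 223.2] mean [463.4 277.1] rect [463.3 276.4] [78.5 79.5] ax 176.7 [70.6 71.1]
```

View pics/crop1.png

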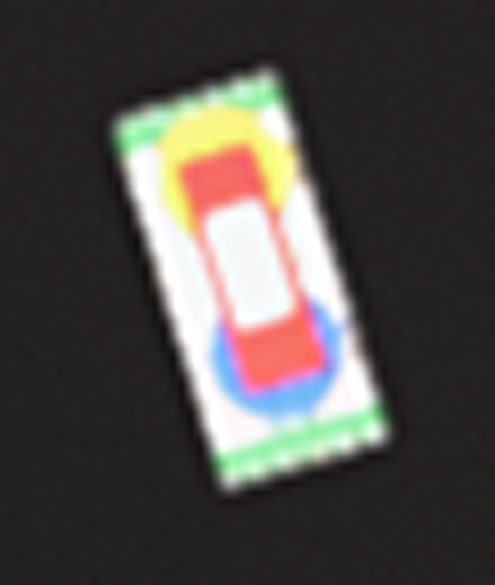

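The crop shows the mailer's top corners at about (178,163), (250,145), (328,370) and (255,392), and the case corners at (112,122), (275,68), (388,438) and (222,490), in crop pixels.

Run:
```python
from h import *
c=load('top0'); hsv=cv2.cvtColor(c['color'],cv2.COLOR_RGB2HSV)
def quad(q,z):
    P=np.array([w(c,u/9+235-.44,v/9+180-.44,z)[:2] for u,v in q])*1000
    r=cv2.minAreaRect(P.astype(np.float32)); d=P[0]+P[1]-P[2]-P[3]
    print(P.mean(0).round(1),np.round(r[1],1),'dir',np.degrees(np.arctan2(d[1],d[0])).round(1))
quad([(178,163),(250,145),(328,370),(255,392)],.108)
quad([(112,122),(275,68),(388,438),(222,490)],.034)
for n,(u,v) in dict(y=(228,170),b=(278,353)).items(): print(n,w(c,u/9+235-.44,v/9+180-.44,.082)*1000)
m=cv2.inRange(hsv,(45,60,60),(85,255,255)); m[:130]=0; m[200:]=0; m[:,:280]=0;m[:,340:]=0
P=np.array([w(c,u,v,.006)[:2] for v,u in np.argwhere(m)])*1000
ev,V=np.linalg.eigh(np.cov(P.T)); print('green',len(P),P.mean(0),cv2.minAreaRect(P.astype(np.float32)),np.degrees(np.arctan2(V[1,1],V[0,1])),np.sqrt(12*ev))
o=telemetry.get_obs(); from scipy.spatial.transform import Rotation as Ro; print(Ro.from_quat(o['tool_rot']).as_matrix().round(3))
c=snap('wrist','w0'); T=c['camera_from_world']; Rt=Ro.from_quat(o['tool_rot']).as_matrix()
print('cam in tool',Rt.T@(-T[:3,:3].T@T[:3,3]-o['eef_pos']), (T[:3,:3]@Rt).round(2),c['fovy'])
```

```text
[500.    0.6] [86.3 26.8] dir 17.9
[500.8   2.5] [145.5  64.7] dir 15.9
y [537.06721568   9.08347943  82.        ]
b [470.7013117   -7.87694822  82.        ]
green 1375 [ 645.65032608 -165.63365476] ((646.1322631835938, -165.48443603515625), (175.39694213867188, 95.21420288085938), 27.77117347717285) -152.31148165304936 [ 95.11241041 174.97442583]
[[ 0.254  0.967 -0.   ]
 [ 0.967 -0.254 -0.002]
 [-0.002  0.    -1.   ]]
cam in tool [ 0.00031319 -0.08434362 -0.16328865] [[ 1.   -0.   -0.  ]
 [ 0.    0.95 -0.32]
 [ 0.    0.32  0.95]] 70.13735429753578
```

```bash
cat >> h.py <<'E'
def to(x,y,z,ang):
    """print shift (mm, current tool axes) and turn (deg) to world target in mm, jaw axis at ang deg (mod 180)"""
    from scipy.spatial.transform import Rotation as Ro
    o=telemetry.get_obs(); R=Ro.from_quat(o['tool_rot']).as_matrix()
    a=np.degrees(np.arctan2(R[1,0],R[0,0])); t=-((ang-a+90)%180-90)
    print('pos',(o['eef_pos']*1000).round(1),'ang %.1f'%a,'tilt',R[:,2].round(3),'j',o['joint_pos'].round(2),'F',o['ft_force'].round(1),'w %.1f'%(o['grip_width']*1000))
    print('SHIFT',(R.T@(np.array([x,y,z])-o['eef_pos']*1000)).round(1),'TURN %.1f'%t)
E
python3 - <<'E'
from h import *
to(500,1,210,106.5)
to(500-84*np.cos(.29),1-84*np.sin(.29),210,106.5)
E
```

```text
pos [126.8 483.1 210.1] ang 75.3 tilt [-0.    -0.002 -1.   ] j [1.31 0.24 0.   1.34 0.   1.57] F [0.4 0.3 0.9] w 85.2
SHIFT [-371.5  483.4    0.7] TURN -31.2
pos [126.8 483.1 210.1] ang 75.3 tilt [-0.    -0.002 -1.   ] j [1.31 0.24 0.   1.34 0.   1.57] F [0.4 0.3 0.9] w 85.2
SHIFT [-415.2  411.6    0.8] TURN -31.2
```

View pics/w0.png

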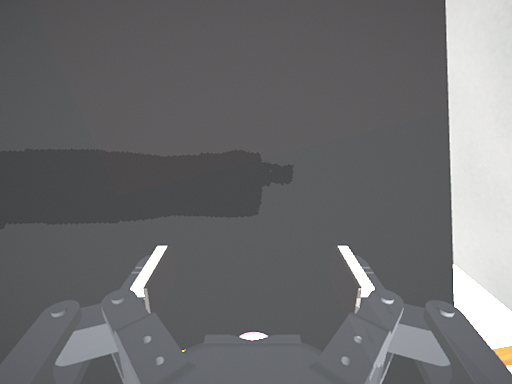

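Wrist view: pad tips at about (167,246) and (338,246), bench otherwise empty. I'll move over the stack.

Request:
apply_moves:
  moves:
    - [[-37,48,0,0],[-37,48,0,0],[-37,48,0,0],[-37,48,0,0],[-37,48,0,0],[-37,48,0,0],[-37,48,0,0],[-37,48,0,0],[-20,25,0,0],[0,0,0,0]]

```text
clock: 1.15
eef_pos: [0.3961, 0.1354, 0.2079]
tool_rot: [0.79, 0.614, -0.001, 0.001]
ft_force: [0.3, 0.0, -0.5]
grip_width: 0.0848
```

Request:
apply_moves:
  moves:
    - [[0,0,0,-8],[0,0,0,-8],[0,0,0,-8],[0,0,0,-7.2],[0,0,0,0],[0,0,0,0],[0,0,0,0],[0,0,0,0],[0,0,0,0],[0,0,0,0]]
  hand: -0.1

```text
clock: 2.15
eef_pos: [0.3925, 0.1372, 0.2062]
tool_rot: [0.59, 0.807, -0.003, -0.002]
ft_force: [-0.0, -0.4, 0.1]
grip_width: 0.0382
```

Run:
```python
from h import *
to(500,1,210,106.5)
c=snap('wrist','w1'); s=snap('scene','s1')
print(c['cx'],c['cy'],px(s,(.5,0,.15)))
```

```text
pos [392.5 137.2 206.2] ang 107.7 tilt [-0.006 -0.003 -1.   ] j [ 0.34  0.08 -0.2   1.3  -0.    0.03] F [-0.  -0.4  0.1] w 38.2
SHIFT [-162.4   61.    -4.2] TURN 1.2
252.10725431379717 191.9178646618772 (np.float64(241.91274774918162), np.float64(167.19407721841733))
```

View pics/w1.png

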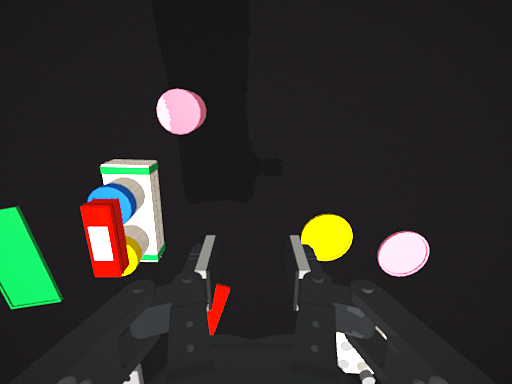

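Wrist view: stack at left (mailer centre ~ (103,241)), yellow tray (327,237), and pads at (212,238) and (293,238). I'll check the wrist calibration against the top-view positions and look at the scene camera for tip height.

Run:
```python
from h import *
c=load('w1'); s=load('s1')
for p in [(.463,.277,.006),(.5,.001,.108),(.646,-.1655,.006),(.392,.137,.19)]: print(p,np.round(px(c,p),0),np.round(px(s,p),1))
o=telemetry.get_obs()
for d in (17,4): print(d,px(s,o['eef_pos']-[0,0,d/1000]))
u,v=map(int,px(s,o['eef_pos'])); im=s['color'][v-50:v+40,u-60:u+60,::-1]; print(u-60,v-50)
cv2.imwrite('pics/crop2.png',cv2.resize(im,None,fx=6,fy=6,interpolation=cv2.INTER_CUBIC))
```

```text
(0.463, 0.277, 0.006) [327. 237.] [315.8 159.2]
(0.5, 0.001, 0.108) [101. 241.] [242.7 179.1]
(0.646, -0.1655, 0.006) [ 13. 260.] [217.6 273.3]
(0.392, 0.137, 0.19) [251. 221.] [263.4 112.7]
17 (np.float64(263.5344103337831), np.float64(112.99323135069842))
4 (np.float64(263.5764711142403), np.float64(108.97029294422717))
203 57
```

View pics/crop2.png

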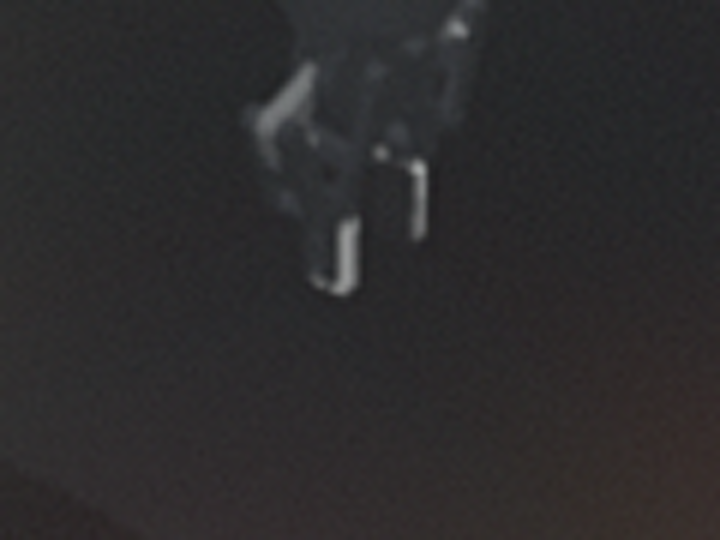

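Run:
```python
from h import *
from scipy.spatial.transform import Rotation as Ro
o=telemetry.get_obs(); R=Ro.from_quat(o['tool_rot']).as_matrix(); s=load('s1'); c=load('w1')
for z in (15,0,-15,-25,-40):
  for x in (-19,19,-34,34):
    for y in (-11,11):
      P=o['eef_pos']+R@np.array([x,y,z])/1000; a=px(s,P); b=px(c,P)
      print(z,x,y,'crop',np.round([(a[0]-203)*6,(a[1]-57)*6]),'wrist',np.round(b))
```

```text
15 -19 -11 crop [316. 343.] wrist [224. 208.]
15 -19 11 crop [356. 363.] wrist [225. 236.]
15 19 -11 crop [370. 302.] wrist [278. 208.]
15 19 11 crop [409. 321.] wrist [277. 236.]
15 -34 -11 crop [295. 360.] wrist [203. 208.]
15 -34 11 crop [335. 380.] wrist [204. 236.]
15 34 -11 crop [391. 286.] wrist [299. 208.]
15 34 11 crop [430. 305.] wrist [298. 236.]
0 -19 -11 crop [316. 316.] wrist [222. 217.]
0 -19 11 crop [356. 335.] wrist [223. 247.]
0 19 -11 crop [370. 274.] wrist [280. 217.]
0 19 11 crop [410. 293.] wrist [279. 247.]
0 -34 -11 crop [295. 332.] wrist [199. 217.]
0 -34 11 crop [335. 352.] wrist [201. 247.]
0 34 -11 crop [391. 258.] wrist [303. 217.]
0 34 11 crop [431. 277.] wrist [301. 247.]
-15 -19 -11 crop [317. 287.] wrist [219. 227.]
-15 -19 11 crop [357. 307.] wrist [220. 259.]
-15 19 -11 crop [371. 246.] wrist [282. 227.]
-15 19 11 crop [411. 265.] wrist [281. 259.]
-15 -34 -11 crop [295. 304.] wrist [194. 227.]
-15 -34 11 crop [335. 323.] wrist [196. 259.]
-15 34 -11 crop [392. 230.] wrist [307. 227.]
-15 34 11 crop [432. 249.] wrist [305. 259.]
-25 -19 -11 crop [317. 268.] wrist [217. 235.]
-25 -19 11 crop [357. 287.] wrist [219. 268.]
-25 19 -11 crop [371. 227.] wrist [284. 235.]
-25 19 11 crop [412. 246.] wrist [283. 268.]
-25 -34 -11 crop [294. 284.] wrist [190. 235.]
-25 -34 11 crop [335. 304.] wrist [193. 268.]
-25 34 -11 crop [393. 211.] wrist [311. 235.]
-25 34 11 crop [433. 230.] wrist [308. 268.]
-40 -19 -11 crop [317. 239.] wrist [213. 249.]
-40 -19 11 crop [358. 258.] wrist [215. 285.]
-40 19 -11 crop [372. 198.] wrist [288. 249.]
-40 19 11 crop [413. 216.] wrist [286. 285.]
-40 -34 -11 crop [294. 255.] wrist [184. 249.]
-40 -34 11 crop [335. 275.] wrist [187. 285.]
-40 34 -11 crop [393. 182.] wrist [317. 249.]
-40 34 11 crop [434. 200.] wrist [314. 285.]
```

The cameras put the finger tips about 25 mm behind the telemetry TCP, which disagrees with the stated 17 mm ahead. I'll approach with the conservative figure and check at the mailer.

Request:
apply_moves:
  moves:
    - [[-42,16,0,0],[-42,16,0,0],[-42,16,0,0],[-42,16,0,0],[-20,7,0,0],[0,0,0,0],[0,0,20,1],[0,0,20,0],[0,0,20,0],[0,0,0,0]]
  hand: 0.5

```text
clock: 3.25
eef_pos: [0.5219, -0.0237, 0.144]
tool_rot: [0.596, 0.803, -0.001, -0.002]
ft_force: [-0.2, -0.1, -0.2]
grip_width: 0.0641
```

Run:
```python
from h import *
to(500,1,110,106.5)
```

```text
pos [521.9 -23.7 144. ] ang 106.8 tilt [-0.004 -0.    -1.   ] j [-0.05  0.33 -0.06  1.19 -0.   -0.34] F [-0.2 -0.1 -0.2] w 64.1
SHIFT [ 29.9 -13.7  34.1] TURN 0.3
```

Request:
apply_moves:
  moves:
    - [[10,-5,0,0],[10,-5,0,0],[10,-4,0,0],[0,0,0,0],[0,0,12,0],[0,0,12,0],[0,0,10,0],[0,0,0,0],[0,0,0,0],[0,0,0,0]]

```text
clock: 4.25
eef_pos: [0.4993, 0.0054, 0.1123]
tool_rot: [0.595, 0.804, 0.001, 0.001]
ft_force: [-0.2, 0.2, -0.7]
grip_width: 0.0641
```

Run:
```python
from h import *
to(500,1,110,106.5)
s=snap('scene','s2'); c=snap('wrist','w2')
a=cv2.resize(s['color'][120:250,170:320,::-1],(500,433),interpolation=cv2.INTER_CUBIC); b=cv2.resize(c['color'][:,:,::-1],(300,225))
im=np.zeros((433,800,3),np.uint8); im[:,:500]=a; im[:225,500:]=b; cv2.imwrite('pics/m2.png',im)
```

```text
pos [499.3   5.4 112.3] ang 107.0 tilt [ 0.003  0.    -1.   ] j [ 0.01  0.3  -0.18  1.09  0.   -0.29] F [-0.2  0.2 -0.7] w 64.1
SHIFT [-4.4 -0.6  2.3] TURN 0.5
```

View pics/m2.png

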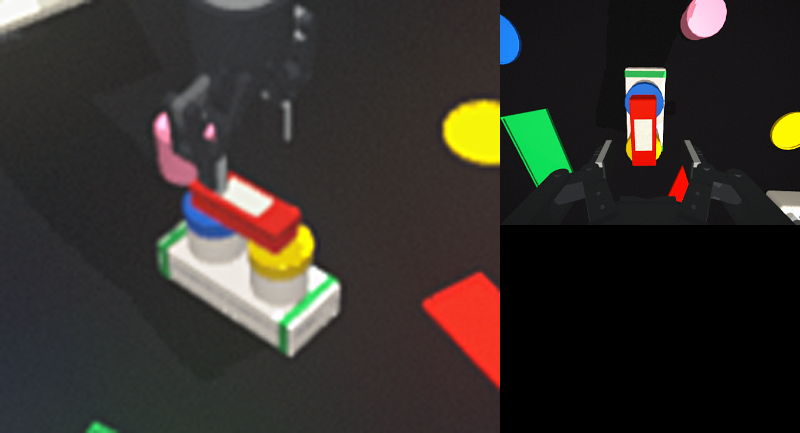

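The fingers visibly end above the mailer (scene crop tips at (218,190) and (288,135)). I'll centre and close here as a test: it either grips the mailer or closes in air.

Request:
apply_moves:
  moves:
    - [[-4,0,0,0],[0,0,0,0],[0,0,0,0],[0,0,0,0],[0,0,0,0],[0,0,0,0],[0,0,0,0],[0,0,0,0],[0,0,0,0],[0,0,0,0]]

```text
clock: 5.35
eef_pos: [0.5018, 0.0011, 0.1137]
tool_rot: [0.595, 0.804, 0.002, 0.002]
ft_force: [1.1, 0.8, 0.1]
grip_width: 0.0642
```

Request:
apply_moves:
  moves:
    - [[0,0,0,0],[0,0,0,0],[0,0,0,0],[0,0,0,0],[0,0,0,0],[0,0,0,0],[0,0,0,0],[0,0,0,0],[0,0,0,0],[0,0,0,0]]
  hand: -0.5

```text
clock: 6.35
eef_pos: [0.5017, 0.0011, 0.1137]
tool_rot: [0.595, 0.804, 0.002, 0.002]
ft_force: [-0.4, -0.0, 0.4]
grip_width: 0.0212
```

Run:
```python
from h import *
to(500,1,110,106.5)
from scipy.spatial.transform import Rotation as Ro
from scipy.optimize import least_squares
o=telemetry.get_obs(); R=Ro.from_quat(o['tool_rot']).as_matrix(); s=load('s2'); c=load('w2'); p0=np.array([.4993,.0054,.1123])
ob=[(s,-32,11,(235.4,177)),(s,32,11,(256.4,162)),(c,-32,-11,(184,241)),(c,32,-11,(319,241))]
f=lambda d: np.ravel([np.array(px(k,p0+R@(np.array([x+d[0],y+d[1],d[2]]))/1000))-q for k,x,y,q in ob])
r=least_squares(f,[0,0,0]); print(r.x,r.fun.round(1))
```

```text
pos [501.7   1.1 113.7] ang 107.0 tilt [ 0.006  0.    -1.   ] j [ 0.    0.3  -0.17  1.09  0.   -0.29] F [-0.4 -0.   0.4] w 21.2
SHIFT [ 0.4 -1.7  3.7] TURN 0.5
[  0.18518565  -5.53328044 -42.82529104] [ 1.3 -4.4 -2.8 -3.3  2.8  0.2 -3.4  0.3]
```

Closed in air, so the images are right: the real tips are well behind the telemetry TCP. I'll calibrate by a gentle touch on empty bench at (0.50, 0.14).

Request:
apply_moves:
  moves:
    - [[33,10,0,0],[33,10,0,0],[33,10,0,0],[33,10,0,0],[0,0,0,0],[0,0,20,0],[0,0,25,0],[0,0,25,0],[0,0,10,0],[0,0,0,0]]
  hand: 0.5

```text
clock: 7.35
eef_pos: [0.5051, 0.1423, 0.033]
tool_rot: [0.596, 0.803, 0.004, 0.005]
ft_force: [-0.0, 0.0, 0.3]
grip_width: 0.0638
```

Request:
apply_moves:
  moves:
    - [[0,0,5,0],[0,0,5,0],[0,0,5,0],[0,0,5,0],[0,0,5,0],[0,0,5,0],[0,0,4,0],[0,0,4,0],[0,0,4,0],[0,0,0,0]]

```text
clock: 8.35
eef_pos: [0.5088, 0.1422, -0.0089]
tool_rot: [0.596, 0.803, 0.006, 0.007]
ft_force: [-1.1, 0.6, -0.1]
grip_width: 0.0639
```

Request:
apply_moves:
  moves:
    - [[0,0,3,0],[0,0,3,0],[0,0,3,0],[0,0,3,0],[0,0,3,0],[0,0,2,0],[0,0,2,0],[0,0,2,0],[0,0,2,0],[0,0,0,0]]

```text
clock: 9.35
eef_pos: [0.51, 0.1426, -0.0256]
tool_rot: [0.596, 0.803, 0.008, 0.007]
ft_force: [-0.4, -0.2, 0.2]
grip_width: 0.0641
```

Run:
```python
from h import *
to(500,140,-30,106.5)
```

```text
pos [510.  142.6 -25.6] ang 106.8 tilt [ 0.021  0.004 -1.   ] j [ 0.27  0.51 -0.28  0.76 -0.   -0.02] F [-0.4 -0.2  0.2] w 64.1
SHIFT [  0.4 -10.4   4.1] TURN 0.3
```

Request:
apply_moves:
  moves:
    - [[0,0,3,0],[0,0,3,0],[0,0,3,0],[0,0,3,0],[0,0,3,0],[0,0,3,0],[0,0,3,0],[0,0,3,0],[0,0,3,0],[0,0,3,0]]

```text
clock: 10.35
eef_pos: [0.5109, 0.1428, -0.0266]
tool_rot: [0.596, 0.803, 0.013, 0.01]
ft_force: [-9.9, -3.0, 27.6]
grip_width: 0.064
```

Run:
```python
from h import *
to(500,140,-30,106.5); c=snap('wrist','w3')
```

```text
pos [510.9 142.8 -26.6] ang 106.8 tilt [ 0.032  0.009 -0.999] j [ 0.27  0.5  -0.3   0.74 -0.   -0.02] F [-9.9 -3.  27.6] w 64.0
SHIFT [  0.4 -11.3   3. ] TURN 0.3
```

View pics/w3.png

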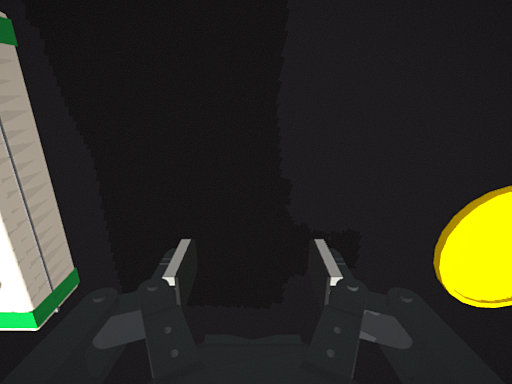

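The bench touch came at TCP z ≈ -26 mm with 64 mm opening; the wrist picture shows tips at (190,239) and (315,239). I'll compute where the tips are laterally and rise.

Request:
apply_moves:
  moves:
    - [[0,0,-5,0],[0,0,-20,0],[0,0,-35,0],[0,0,-35,0],[0,0,-35,0],[0,0,-20,0],[0,0,0,0],[0,0,0,0],[0,0,0,0],[0,0,0,0]]

```text
clock: 11.4
eef_pos: [0.5039, 0.141, 0.1234]
tool_rot: [0.596, 0.803, 0.01, 0.008]
ft_force: [0.7, -0.4, 0.3]
grip_width: 0.064
```

Run:
```python
from h import *
c=load('w3'); a,b=w(c,190,239,0),w(c,315,239,0); print(a,b,np.linalg.norm(a-b),(a+b)/2)
a,b=w(c,166,283,.0),w(c,342,283,.0); print(a,b,np.linalg.norm(a-b),(a+b)/2)
to(500,1,130,106.5)
```

```text
[0.51085973 0.1073335  0.        ] [0.49055134 0.17434043 0.        ] 0.07001685686928764 [0.50070554 0.14083696 0.        ]
[0.54463352 0.09996938 0.        ] [0.5140178  0.20089894 0.        ] 0.10547084030092031 [0.52932566 0.15043416 0.        ]
pos [503.9 141.  123.4] ang 106.8 tilt [ 0.025  0.007 -1.   ] j [ 0.27  0.32 -0.12  1.1  -0.   -0.02] F [ 0.7 -0.4  0.3] w 64.0
SHIFT [-132.9  -44.1   -7.6] TURN 0.3
```

Laterally the tips agree with telemetry within 1–2 mm; only z is offset (tips 26 mm behind the TCP at 64 mm opening, about 20.5 at 30). Back over the mailer.

Request:
apply_moves:
  moves:
    - [[-33,-11,0,0],[-33,-11,0,0],[-33,-11,0,0],[-33,-11,0,0],[0,0,0,0],[0,0,15,0],[0,0,15,0],[0,0,5,0],[0,0,0,0],[0,0,0,0]]

```text
clock: 12.4
eef_pos: [0.4938, -0.0007, 0.0746]
tool_rot: [0.595, 0.804, 0.004, -0.0]
ft_force: [0.1, 1.1, -0.4]
grip_width: 0.0641
```

Run:
```python
from h import *
to(500,1,67,107); c=snap('wrist','w4')
```

```text
pos [493.8  -0.7  74.6] ang 107.0 tilt [ 0.004  0.007 -1.   ] j [-0.01  0.33 -0.25  0.99  0.01 -0.3 ] F [ 0.1  1.1 -0.4] w 64.1
SHIFT [-0.2  6.3  7.6] TURN -0.0
```

View pics/w4.png

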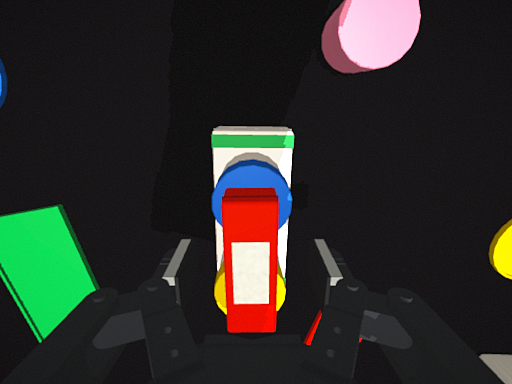

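Wrist view: mailer (u 225–277) lies centred between the pads (tips 190/315) and aligned. Finishing the approach and closing.

Request:
apply_moves:
  moves:
    - [[0,3,0,0],[0,3,3,0],[0,0,4,0],[0,0,2,0],[0,0,0,0],[0,0,0,0],[0,0,0,0],[0,0,0,0],[0,0,0,0],[0,0,0,0]]

```text
clock: 13.45
eef_pos: [0.502, 0.0019, 0.067]
tool_rot: [0.595, 0.804, 0.006, 0.001]
ft_force: [-0.3, 0.4, -0.2]
grip_width: 0.0643
```

Request:
apply_moves:
  moves:
    - [[0,0,0,0],[0,0,0,0],[0,0,0,0],[0,0,0,0],[0,0,0,0],[0,0,0,0],[0,0,0,0],[0,0,0,0],[0,0,0,0],[0,0,0,0]]
  hand: -0.8

```text
clock: 14.45
eef_pos: [0.5022, 0.0019, 0.0674]
tool_rot: [0.595, 0.804, 0.006, 0.002]
ft_force: [-0.5, -0.1, -0.1]
grip_width: 0.0287
```

Request:
apply_moves:
  moves:
    - [[0,0,-5,0],[0,0,-15,0],[0,0,-25,0],[0,0,-25,0],[0,0,-10,0],[0,0,0,0],[0,0,0,0],[0,0,0,0],[0,0,0,0],[0,0,0,0]]

```text
clock: 15.45
eef_pos: [0.4978, 0.0013, 0.1461]
tool_rot: [0.595, 0.804, 0.003, -0.002]
ft_force: [-0.7, 0.9, -1.2]
grip_width: 0.0287
```

Run:
```python
from h import *
to(649,136.5,130,88.3)
s=snap('scene','s5'); c=snap('wrist','w5')
a=cv2.resize(s['color'][90:260,150:350,::-1],(500,425),interpolation=cv2.INTER_CUBIC); b=cv2.resize(c['color'][:,:,::-1],(300,225))
im=np.zeros((425,800,3),np.uint8); im[:,:500]=a; im[:225,500:]=b; cv2.imwrite('pics/m5.png',im)
```

```text
pos [497.8   1.3 146.1] ang 107.0 tilt [-0.     0.007 -1.   ] j [-0.    0.27 -0.12  1.17  0.01 -0.3 ] F [-0.7  0.9 -1.2] w 28.7
SHIFT [ 84.8 184.2  17. ] TURN 18.7
```

View pics/m5.png

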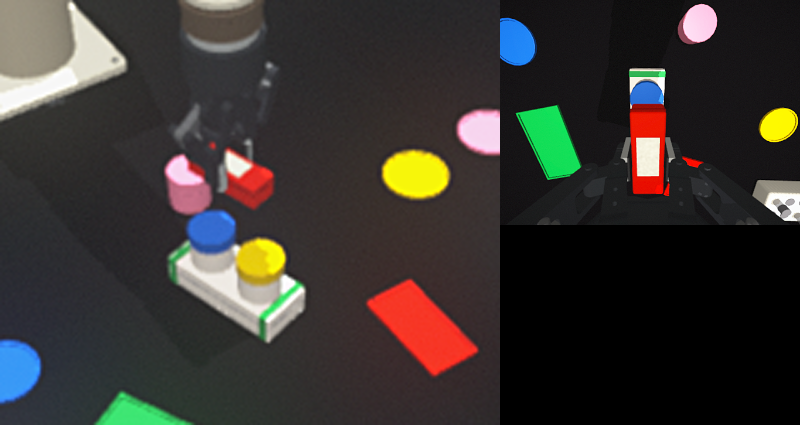

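Mailer held; both jars stand untouched on the case. Moving to the red tray.

Request:
apply_moves:
  moves:
    - [[10,22,0,0],[19,41,0,0],[19,41,0,0],[19,41,0,0],[12,28,0,0],[6,12,0,0],[0,0,0,6],[0,0,10,6],[0,0,15,6.7],[0,0,0,0]]

```text
clock: 16.55
eef_pos: [0.6543, 0.1427, 0.1149]
tool_rot: [0.722, 0.692, -0.0, -0.004]
ft_force: [0.7, 0.5, -1.6]
grip_width: 0.0287
```

Run:
```python
from h import *
to(651.5,136.5,10,88.3)
```

```text
pos [654.3 142.7 114.9] ang 87.6 tilt [-0.006  0.006 -1.   ] j [0.21 0.64 0.36 1.3  0.01 0.25] F [ 0.7  0.5 -1.6] w 28.7
SHIFT [ -6.9  -1.8 104.9] TURN -0.7
```

Request:
apply_moves:
  moves:
    - [[-6,-2,0,-0.7],[0,0,15,0],[0,0,25,0],[0,0,25,0],[0,0,20,0],[0,0,12,0],[0,0,5,0],[0,0,0,0],[0,0,0,0],[0,0,0,0]]

```text
clock: 17.55
eef_pos: [0.6561, 0.1343, 0.0185]
tool_rot: [0.712, 0.703, 0.004, -0.001]
ft_force: [-0.2, 0.9, -0.7]
grip_width: 0.0288
```

Run:
```python
from h import *
to(651.5,136.5,-11.5,88.3); c=snap('wrist','w6')
```

```text
pos [656.1 134.3  18.5] ang 89.3 tilt [ 0.006  0.007 -1.   ] j [0.2  0.7  0.21 1.08 0.01 0.21] F [-0.2  0.9 -0.7] w 28.8
SHIFT [ 1.9 -4.8 30. ] TURN 1.0
```

View pics/w6.png

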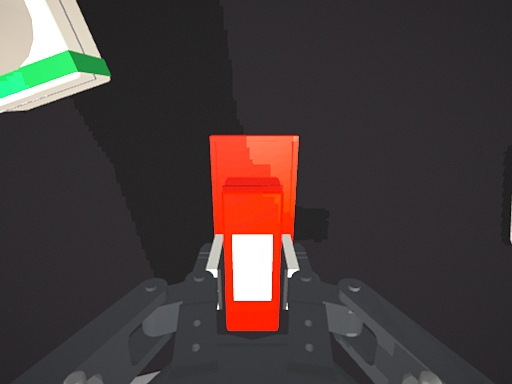

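Wrist view: tray near edge from (210,137) to (298,135), mailer centred on it (223–281). Checking lengthwise fit.

Run:
```python
from h import *
c=load('w6')
print(w(c,210,137,.006),w(c,298,135,.006)); 
print('mailer near top',w(c,223,186,.059),w(c,282,186,.059)); print('far top',w(c,226,331,.059),w(c,278,331,.059))
print('tray side',w(c,214,215,.006),w(c,294,215,.006))
```

```text
[0.59493019 0.10906417 0.006     ] [0.59443474 0.16484159 0.006     ]
mailer near top [0.61055295 0.12149927 0.059     ] [0.61096762 0.14923154 0.059     ]
far top [0.69819291 0.11904856 0.059     ] [0.69879541 0.14898045 0.059     ]
tray side [0.64886402 0.1084444  0.006     ] [0.6497498  0.16439948 0.006     ]
```

Request:
apply_moves:
  moves:
    - [[2,-4,0,0],[0,0,8,0],[0,0,8,0],[0,0,6,0],[0,0,4,0],[0,0,0,0],[0,0,0,0],[0,0,0,0],[0,0,0,0],[0,0,0,0]]

```text
clock: 18.6
eef_pos: [0.6531, 0.1373, -0.0083]
tool_rot: [0.711, 0.703, 0.006, 0.0]
ft_force: [-0.2, -0.6, -0.3]
grip_width: 0.029
```

Run:
```python
from h import *
to(652,136.3,-11.5,89.5)
```

```text
pos [653.1 137.3  -8.3] ang 89.3 tilt [ 0.008  0.008 -1.   ] j [0.2  0.72 0.17 1.02 0.01 0.22] F [-0.2 -0.6 -0.3] w 29.0
SHIFT [-1.  -1.1  3.2] TURN -0.2
```

Request:
apply_moves:
  moves:
    - [[0,0,1.5,0],[0,0,1.5,0],[0,0,1.5,0],[0,0,1.5,0],[0,0,0,0],[0,0,0,0],[0,0,0,0],[0,0,0,0],[0,0,0,0],[0,0,0,0]]

```text
clock: 19.6
eef_pos: [0.654, 0.1375, -0.0115]
tool_rot: [0.711, 0.703, 0.007, 0.001]
ft_force: [0.7, -0.6, 0.2]
grip_width: 0.0288
```

Request:
apply_moves:
  moves:
    - [[0,0,1.5,0],[0,0,1.5,0],[0,0,1.5,0],[0,0,1.5,0],[0,0,0,0],[0,0,0,0],[0,0,0,0],[0,0,0,0],[0,0,0,0],[0,0,0,0]]

```text
clock: 20.6
eef_pos: [0.6542, 0.1375, -0.0115]
tool_rot: [0.711, 0.703, 0.008, 0.002]
ft_force: [0.1, 1.2, 1.2]
grip_width: 0.0291
```

Request:
apply_moves:
  moves:
    - [[0,0,0,0],[0,0,0,0],[0,0,0,0],[0,0,0,0],[0,0,0,0],[0,0,0,0],[0,0,-5,0],[0,0,-10,0],[0,0,-20,0],[0,0,-30,0]]
  hand: 0.1

```text
clock: 21.6
eef_pos: [0.6493, 0.1361, 0.0505]
tool_rot: [0.711, 0.703, 0.003, -0.001]
ft_force: [1.2, 0.2, 0.7]
grip_width: 0.047
```

Request:
apply_moves:
  moves:
    - [[0,0,-30,0],[0,0,-30,0],[0,0,-20,0],[0,0,0,0],[0,0,0,0],[0,0,0,0],[0,0,0,0],[0,0,0,0],[0,0,0,0],[0,0,0,0]]
  hand: 0.5

```text
clock: 22.6
eef_pos: [0.6494, 0.1357, 0.1379]
tool_rot: [0.711, 0.703, 0.005, -0.0]
ft_force: [-0.0, -0.5, 0.8]
grip_width: 0.0641
```

Run:
```python
from h import *
to(537,10.5,90,106.5)
to(471.5,-8,90,106.5)
s=snap('scene','s7'); c=snap('wrist','w7')
a=cv2.resize(s['color'][150:270,180:360,::-1],(500,333),interpolation=cv2.INTER_CUBIC); b=cv2.resize(c['color'][:,:,::-1],(300,225))
im=np.zeros((333,800,3),np.uint8); im[:,:500]=a; im[:225,500:]=b; cv2.imwrite('pics/m7.png',im)
```

```text
pos [649.4 135.7 137.9] ang 89.3 tilt [ 0.006  0.007 -1.   ] j [0.2  0.6  0.36 1.32 0.01 0.22] F [-0.  -0.5  0.8] w 64.1
SHIFT [-126.8 -111.1   46.3] TURN -17.2
pos [649.4 135.7 137.9] ang 89.3 tilt [ 0.006  0.007 -1.   ] j [0.2  0.6  0.36 1.32 0.01 0.22] F [-0.  -0.5  0.8] w 64.1
SHIFT [-146.1 -176.4   45.8] TURN -17.2
```

View pics/m7.png

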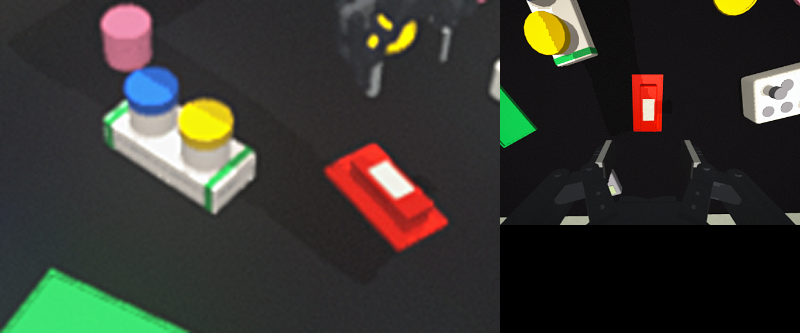

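Mailer sits flat and lengthwise in the red tray; jars unmoved. On to the yellow jar.

Request:
apply_moves:
  moves:
    - [[-14,-12,0,0],[-28,-24,0,0],[-35,-30,0,0],[-28,-25,0,0],[-15,-14,0,0],[-7,-6,0,0],[0,0,0,-6],[0,0,0,-6],[0,0,0,-5.2],[0,0,0,0]]
  hand: 0.75

```text
clock: 23.7
eef_pos: [0.5356, 0.0075, 0.1359]
tool_rot: [0.593, 0.805, 0.007, 0.002]
ft_force: [-0.5, -1.0, 0.2]
grip_width: 0.0746
```

```bash
cat >> h.py <<'E'
def lid(c,lo,hi,z,box=None):
    """largest blob in hsv range -> world centre (mm) & size at height z by ellipse of contour"""
    m=cv2.inRange(cv2.cvtColor(c['color'],cv2.COLOR_RGB2HSV),lo,hi)
    if box: k=np.zeros_like(m); k[box[1]:box[3],box[0]:box[2]]=1; m*=k
    q=max(cv2.findContours(m,0,1)[0],key=cv2.contourArea)[:,0]; q=cv2.convexHull(q)[:,0]
    P=np.array([w(c,u,v,z)[:2] for u,v in q])*1000; r=cv2.minEnclosingCircle(P.astype(np.float32))
    print('px',q.min(0),q.max(0),'centre',np.round(r[0],1),'dia',round(2*r[1],1)); return np.array(r[0])
E
python3 - <<'E'
from h import *
to(537,10.5,90,106.5)
c=snap('wrist','w8'); Y=((20,100,90),(36,255,255)); B=((100,110,70),(125,255,255))
lid(c,*Y,.082); 
s=snap('scene','s8'); lid(s,*Y,.082,(170,120,280,240)); lid(s,*B,.082,(170,120,280,240))
t=snap('top','t8'); lid(t,*Y,.082,(240,180,290,250)); lid(t,*B,.082,(240,180,290,250))
E
```

```text
pos [535.6   7.5 135.9] ang 107.3 tilt [ 0.012  0.008 -1.   ] j [ 0.01  0.34 -0.05  1.16  0.01 -0.29] F [-0.5 -1.   0.2] w 74.6
SHIFT [ 2.3  1.7 46. ] TURN 0.8
px [460 153] [511 217] centre [463. 198.] dia 59.9
px [244 185] [264 203] centre [537.6   8.9] dia 64.2
px [224 174] [244 190] centre [474.7  -9.1] dia 60.8Traceback (most recent call last):
  File "<stdin>", line 6, in <module>
  File "h.py", line 25, in lid
    q=max(cv2.findContours(m,0,1)[0],key=cv2.contourArea)[:,0]; q=cv2.convexHull(q)[:,0]
      ~~~^^^^^^^^^^^^^^^^^^^^^^^^^^^^^^^^^^^^^^^^^^^^^^^^
ValueError: max() iterable argument is empty
```

Run:
```python
from h import *
c=load('w8'); Y=((20,100,90),(36,255,255)); B=((100,110,70),(125,255,255))
lid(c,*B,.082,(180,60,330,300)); lid(c,*Y,.082,(180,60,330,300))
hsv=cv2.cvtColor(c['color'],cv2.COLOR_RGB2HSV); m=cv2.inRange(hsv,(100,110,70),(125,255,255))
cv2.imwrite('pics/w8b.png',c['color'][:,:,::-1])
```

```text
px [225  90] [289 154] centre [472.4  -7. ] dia 50.0
px [226 171] [284 229] centre [533.9  10.7] dia 53.6
```

View pics/w8b.png

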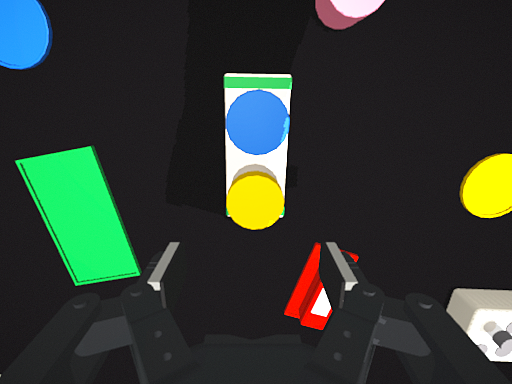

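Wrist view: blue lid centre (258,122), yellow lid centre (255,200), 13 pictures used. Yellow jar at about (535,11), blue (472.5,-7) mm. Descending.

Request:
apply_moves:
  moves:
    - [[3,0,0,0],[0,0,12,0],[0,0,20,0],[0,0,25,0],[0,0,20,0],[0,0,10,0],[0,0,4,0],[0,0,0,0],[0,0,0,0],[0,0,0,0]]

```text
clock: 24.85
eef_pos: [0.5364, 0.0126, 0.0397]
tool_rot: [0.595, 0.804, 0.007, 0.003]
ft_force: [-0.5, 0.9, 0.2]
grip_width: 0.0746
```

Run:
```python
from h import *
to(535,11,36,106.5)
```

```text
pos [536.4  12.6  39.7] ang 107.0 tilt [ 0.013  0.008 -1.   ] j [ 0.02  0.44 -0.19  0.93  0.01 -0.28] F [-0.5  0.9  0.2] w 74.6
SHIFT [-1.1 -1.9  3.7] TURN 0.5
```

Request:
apply_moves:
  moves:
    - [[-1,-2,2,0],[0,0,2,0],[0,0,0,0],[0,0,0,0],[0,0,0,0],[0,0,0,0],[0,0,0,0],[0,0,0,0],[0,0,0,0],[0,0,0,0]]
  hand: -0.5

```text
clock: 25.85
eef_pos: [0.5364, 0.0107, 0.038]
tool_rot: [0.595, 0.804, 0.008, 0.005]
ft_force: [0.3, -0.9, -0.2]
grip_width: 0.0483
```

Request:
apply_moves:
  moves:
    - [[0,0,0,0],[0,0,0,0],[0,0,0,0],[0,0,-4,0],[0,0,-12,0],[0,0,-25,0],[0,0,-30,0],[0,0,-25,0],[0,0,-10,0],[0,0,0,0]]

```text
clock: 26.85
eef_pos: [0.534, 0.0099, 0.151]
tool_rot: [0.595, 0.804, 0.008, 0.005]
ft_force: [0.5, -0.9, -1.1]
grip_width: 0.048
```

Run:
```python
from h import *
to(463.3,276.7,120,107)
c=snap('wrist','w9'); lid(c,(100,110,70),(125,255,255),.082,(180,0,400,300));
```

```text
pos [534.    9.9 151. ] ang 107.0 tilt [ 0.018  0.008 -1.   ] j [ 0.01  0.33 -0.04  1.19  0.01 -0.28] F [ 0.5 -0.9 -1.1] w 48.0
SHIFT [275.8   9.8  31.8] TURN 0.0
px [223  91] [283 151] centre [472.5  -7.2] dia 49.8
```

Yellow jar held; blue jar unmoved at (472.5,-7). Moving to the yellow tray.

Request:
apply_moves:
  moves:
    - [[18,1,0,0],[36,1,0,0],[45,2,0,0],[48,2,0,0],[48,2,0,0],[42,1,0,0],[26,1,0,0],[13,0,0,0],[0,0,10,0],[0,0,15,0]]

```text
clock: 27.9
eef_pos: [0.4556, 0.2824, 0.112]
tool_rot: [0.597, 0.802, 0.0, 0.0]
ft_force: [0.0, -0.3, -0.3]
grip_width: 0.0481
```

Run:
```python
from h import *
to(463.3,276.7,30,107)
c=snap('wrist','w10'); c2=snap('top','t10')
lid(c2,(22,90,120),(35,255,255),.006,(150,200,215,250))
```

```text
pos [455.6 282.4 112. ] ang 106.7 tilt [ 0.001 -0.    -1.   ] j [ 0.56  0.37 -0.08  1.12 -0.    0.26] F [ 0.  -0.3 -0.3] w 48.1
SHIFT [-7.6  5.7 82. ] TURN -0.3
px [178 213] [194 234] centre [460.9 272.5] dia 76.2
```

Request:
apply_moves:
  moves:
    - [[-4,3,0,0],[-4,3,10,0],[0,0,20,0],[0,0,22,0],[0,0,16,0],[0,0,8,0],[0,0,2,0],[0,0,0,0],[0,0,0,0],[0,0,0,0]]

```text
clock: 29.0
eef_pos: [0.4693, 0.2666, 0.0303]
tool_rot: [0.602, 0.798, -0.0, 0.002]
ft_force: [-0.2, -0.6, -1.1]
grip_width: 0.0481
```

Run:
```python
from h import *
lid(load('w1'),(20,100,90),(36,255,255),.006,(297,200,370,270))
c=snap('wrist','w11')
m=cv2.inRange(cv2.cvtColor(c['color'],cv2.COLOR_RGB2HSV),(20,100,60),(36,255,255))
for q in cv2.findContours(m,0,1)[0]:
    if cv2.contourArea(q)>60: print(q[:,0].min(0),q[:,0].max(0))
print(px(c,(.4633,.2767,.006)),px(c,(.4633,.2767,.062)))
to(463.3,276.7,7,107)
cv2.imwrite('pics/w11b.png',c['color'][:,:,::-1])
```

```text
px [301 214] [352 260] centre [464.4 276.2] dia 80.0
[205 164] [317 310]
(np.float64(266.49709760209686), np.float64(213.23391802282188)) (np.float64(271.2318899180443), np.float64(253.7947751814792))
pos [469.5 266.7  30.4] ang 105.9 tilt [ 0.003 -0.002 -1.   ] j [ 0.52  0.46 -0.17  0.93 -0.    0.24] F [ 0.6 -0.1 -0.4] w 48.1
SHIFT [11.4 -3.2 23.4] TURN -1.1
```

View pics/w11b.png

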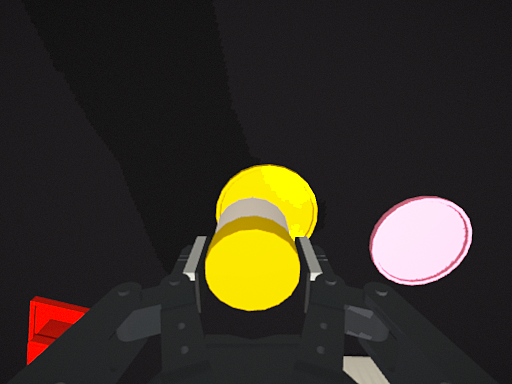

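Wrist view: the tray centre is at about (267,213) and the jar is ~11 mm off to the left, as telemetry says. Correcting.

Request:
apply_moves:
  moves:
    - [[5,-2,0,0],[5,-1,0,0],[1,0,0,0],[0,0,5,0],[0,0,7,0],[0,0,4,0],[0,0,0,0],[0,0,0,0],[0,0,0,0],[0,0,0,0]]

```text
clock: 30.05
eef_pos: [0.4633, 0.2781, 0.0137]
tool_rot: [0.602, 0.798, 0.001, 0.002]
ft_force: [0.3, 0.2, -1.3]
grip_width: 0.0486
```

Run:
```python
from h import *
to(463.5,276.5,7,107)
```

```text
pos [463.3 278.1  13.7] ang 106.0 tilt [ 0.004 -0.001 -1.   ] j [ 0.54  0.48 -0.19  0.89 -0.    0.26] F [ 0.3  0.2 -1.3] w 48.6
SHIFT [-1.5 -0.2  6.7] TURN -1.0
```

Request:
apply_moves:
  moves:
    - [[-1,0,2,0],[0,0,2,0],[0,0,2,0],[0,0,1.5,0],[0,0,1.5,0],[0,0,1.5,0],[0,0,1.5,0],[0,0,1.5,0],[0,0,0,0],[0,0,0,0]]

```text
clock: 31.05
eef_pos: [0.4644, 0.2773, 0.0078]
tool_rot: [0.602, 0.798, 0.003, 0.003]
ft_force: [-0.4, 0.1, -1.2]
grip_width: 0.0482
```

Request:
apply_moves:
  moves:
    - [[0,0,1.5,0],[0,0,1.5,0],[0,0,1.5,0],[0,0,1.5,0],[0,0,1.5,0],[0,0,1.5,0],[0,0,1.5,0],[0,0,1.5,0],[0,0,1.5,0],[0,0,1.5,0]]

```text
clock: 32.05
eef_pos: [0.4645, 0.2774, 0.007]
tool_rot: [0.602, 0.798, 0.006, 0.004]
ft_force: [-4.9, -3.0, 11.5]
grip_width: 0.0481
```

Request:
apply_moves:
  moves:
    - [[0,0,0,0],[0,0,0,0],[0,0,0,0],[0,0,0,0],[0,0,0,0],[0,0,0,0],[0,0,-5,0],[0,0,-15,0],[0,0,-30,0],[0,0,-30,0]]
  hand: 0.75

```text
clock: 33.05
eef_pos: [0.4598, 0.2749, 0.0836]
tool_rot: [0.602, 0.798, -0.0, 0.001]
ft_force: [0.3, -1.1, 0.0]
grip_width: 0.0749
```

Request:
apply_moves:
  moves:
    - [[0,0,-30,0],[0,0,-15,0],[0,0,0,0],[0,0,0,0],[0,0,0,0],[0,0,0,0],[0,0,0,0],[0,0,0,0],[0,0,0,0],[0,0,0,0]]

```text
clock: 34.05
eef_pos: [0.4594, 0.2748, 0.1311]
tool_rot: [0.602, 0.798, 0.0, 0.001]
ft_force: [1.0, 0.3, -0.3]
grip_width: 0.0745
```

Run:
```python
from h import *
c=snap('wrist','w12'); lid(c,(20,100,90),(36,255,255),.006); s=snap('scene','s12'); lid(s,(20,100,90),(36,255,255),.051); print(px(s,(.4635,.2765,.051)))
to(472.5,-7,38,107)
```

```text
px [218 149] [286 222] centre [468.1 278.8] dia 84.9
px [303 141] [329 169] centre [484.5 255.8] dia 120.7
(np.float64(317.1725839981029), np.float64(147.78219854904873))
pos [459.6 274.8 131.2] ang 106.0 tilt [ 0.003 -0.001 -1.   ] j [ 0.54  0.36 -0.05  1.17 -0.    0.26] F [ 0.6 -0.9 -0.6] w 74.7
SHIFT [-274.3  -65.3   93.7] TURN -1.0
```

Request:
apply_moves:
  moves:
    - [[-18,-4,0,0],[-36,-9,0,0],[-45,-11,0,0],[-48,-11,0,0],[-48,-11,0,0],[-42,-10,0,0],[-25,-6,0,-1],[-10,-3,0,0],[0,0,0,0],[0,0,0,0]]

```text
clock: 35.15
eef_pos: [0.4757, -0.0115, 0.1326]
tool_rot: [0.593, 0.805, 0.003, 0.004]
ft_force: [-0.1, 0.4, -0.7]
grip_width: 0.0748
```

Run:
```python
from h import *
c=snap('wrist','w13'); lid(c,(100,110,70),(125,255,255),.082,(150,100,350,320))
to(472.5,-7,38,107)
```

```text
px [228 168] [287 226] centre [469.8  -7.9] dia 52.2
pos [475.7 -11.2 132.5] ang 107.3 tilt [ 0.01   0.001 -1.   ] j [-0.02  0.24 -0.21  1.11  0.   -0.33] F [ 0.4  0.  -0.2] w 74.6
SHIFT [ 5.1 -2.7 94.5] TURN 0.3
```

Request:
apply_moves:
  moves:
    - [[4,-3,0,0],[0,0,12,0],[0,0,22,0],[0,0,25,0],[0,0,20,0],[0,0,8,0],[0,0,2,0],[0,0,0,0],[0,0,0,0],[0,0,0,0]]

```text
clock: 36.2
eef_pos: [0.4739, 0.0034, 0.0439]
tool_rot: [0.586, 0.81, 0.006, 0.005]
ft_force: [0.1, 0.5, -0.8]
grip_width: 0.0748
```

Run:
```python
from h import *
to(471.5,-7.3,38,107)
```

```text
pos [473.9   3.4  43.9] ang 108.3 tilt [ 0.015  0.004 -1.   ] j [ 0.    0.32 -0.35  0.88  0.   -0.31] F [ 0.1  0.5 -0.8] w 74.8
SHIFT [-9.4 -5.7  5.8] TURN 1.3
```

Request:
apply_moves:
  moves:
    - [[-5,-3,0,0],[-4,-2,3,0],[0,0,3,0],[0,0,0,0],[0,0,0,0],[0,0,0,0],[0,0,0,0],[0,0,0,0],[0,0,0,0],[0,0,0,0]]

```text
clock: 37.2
eef_pos: [0.4735, -0.0081, 0.0391]
tool_rot: [0.586, 0.81, 0.007, 0.007]
ft_force: [-0.1, -0.0, 0.4]
grip_width: 0.0746
```

Run:
```python
from h import *
to(471.5,-7.3,38,107)
```

```text
pos [473.5  -8.1  39.1] ang 108.2 tilt [ 0.019  0.004 -1.   ] j [-0.02  0.33 -0.36  0.86  0.   -0.34] F [-0.1 -0.   0.4] w 74.6
SHIFT [ 1.4 -1.6  1. ] TURN 1.2
```

Good enough; grip and lift.

Request:
apply_moves:
  moves:
    - [[1,-1,1,0],[0,0,0,0],[0,0,0,0],[0,0,0,0],[0,0,0,0],[0,0,0,0],[0,0,0,0],[0,0,0,0],[0,0,0,0],[0,0,0,0]]
  hand: -0.5

```text
clock: 38.2
eef_pos: [0.4723, -0.0074, 0.0384]
tool_rot: [0.586, 0.81, 0.007, 0.007]
ft_force: [0.2, 0.4, 0.9]
grip_width: 0.0481
```

Request:
apply_moves:
  moves:
    - [[0,0,0,0],[0,0,-4,0],[0,0,-12,0],[0,0,-25,0],[0,0,-30,0],[0,0,-20,0],[0,0,-8,0],[0,0,0,0],[0,0,0,0],[0,0,0,0]]

```text
clock: 39.2
eef_pos: [0.4665, -0.0077, 0.1378]
tool_rot: [0.586, 0.81, 0.005, 0.003]
ft_force: [-0.2, -0.5, -0.4]
grip_width: 0.0482
```

Run:
```python
from h import *
to(461,-252.4,120,107)
lid(load('w2'),(100,110,70),(125,255,255),.006,(0,0,60,120));lid(load('w5'),(100,110,70),(125,255,255),.006,(0,0,80,130))
```

```text
pos [466.5  -7.7 137.8] ang 108.2 tilt [ 0.011  0.004 -1.   ] j [-0.02  0.21 -0.23  1.12  0.   -0.34] F [-0.2 -0.5 -0.4] w 48.2
SHIFT [-230.7  -82.    16.9] TURN 1.2
px [ 0 24] [ 36 110] centre [ 461.7 -242.1] dia 73.3
px [ 0 30] [ 62 111] centre [ 462.4 -250.9] dia 78.6
```

Request:
apply_moves:
  moves:
    - [[-15,-5,0,0],[-30,-11,0,0],[-42,-15,0,0],[-45,-16,0,0],[-42,-15,0,0],[-28,-10,0,0],[-14,-5,0,0],[-6,-2,0,0],[0,0,0,0],[0,0,0,0]]

```text
clock: 40.2
eef_pos: [0.4548, -0.2482, 0.1235]
tool_rot: [0.584, 0.811, 0.002, -0.008]
ft_force: [-0.3, -0.2, -1.7]
grip_width: 0.0482
```

Run:
```python
from h import *
to(461.2,-252,30,107)
```

```text
pos [ 454.8 -248.2  123.5] ang 108.5 tilt [-0.009  0.013 -1.   ] j [-0.5   0.34 -0.09  1.15  0.01 -0.83] F [-0.3 -0.2 -1.7] w 48.2
SHIFT [-7.   5.3 93.4] TURN 1.5
```

Request:
apply_moves:
  moves:
    - [[0,0,0,0],[-4,3,0,0],[-3,2,12,0],[0,0,22,0],[0,0,25,0],[0,0,18,0],[0,0,10,0],[0,0,3,0],[0,0,0,0],[0,0,0,0]]

```text
clock: 41.2
eef_pos: [0.4649, -0.2477, 0.0286]
tool_rot: [0.581, 0.814, 0.003, -0.006]
ft_force: [-0.6, 0.5, -0.3]
grip_width: 0.0481
```

Run:
```python
from h import *
to(461.2,-252,7.5,107)
c=snap('wrist','w14'); print(px(c,(.4612,-.252,.006)))
m=cv2.inRange(cv2.cvtColor(c['color'],cv2.COLOR_RGB2HSV),(100,110,60),(125,255,255))
for q in cv2.findContours(m,0,1)[0]:
    if cv2.contourArea(q)>60: print(q[:,0].min(0),q[:,0].max(0), w(c,(q[:,0].min(0)[0]+q[:,0].max(0)[0])/2,q[:,0].min(0)[1],.006))
```

```text
pos [ 464.9 -247.7   28.6] ang 109.0 tilt [-0.007  0.012 -1.   ] j [-0.49  0.45 -0.2   0.93  0.01 -0.83] F [-0.6  0.5 -0.3] w 48.1
SHIFT [-3.2 -4.8 21.1] TURN 2.0
(np.float64(246.75785738003768), np.float64(211.8054705649188))
[260 168] [293 227] [ 0.42313614 -0.24293544  0.006     ]
[197 166] [299 310] [ 0.4282165  -0.26223731  0.006     ]
[193 161] [296 235] [ 0.42564793 -0.26566632  0.006     ]
```

Request:
apply_moves:
  moves:
    - [[-3,-3,0,0],[0,-2,6,0],[0,0,6,0],[0,0,5,0],[0,0,2,0],[0,0,2,0],[0,0,2,0],[0,0,0,0],[0,0,0,0],[0,0,0,0]]

```text
clock: 42.25
eef_pos: [0.4628, -0.254, 0.0081]
tool_rot: [0.581, 0.814, 0.003, -0.003]
ft_force: [-0.3, -0.0, -0.4]
grip_width: 0.0481
```

Run:
```python
from h import *
to(461.2,-252,7.5,107)
```

```text
pos [ 462.8 -254.     8.1] ang 109.0 tilt [-0.001  0.009 -1.   ] j [-0.51  0.47 -0.23  0.88  0.01 -0.84] F [-0.3 -0.  -0.4] w 48.1
SHIFT [ 2.4 -0.9  0.6] TURN 2.0
```

Request:
apply_moves:
  moves:
    - [[0,0,1.5,0],[0,0,1.5,0],[0,0,1.5,0],[0,0,1.5,0],[0,0,1.5,0],[0,0,1.5,0],[0,0,1.5,0],[0,0,0,0],[0,0,0,0],[0,0,0,0]]

```text
clock: 43.25
eef_pos: [0.4629, -0.2542, 0.0078]
tool_rot: [0.581, 0.814, 0.003, -0.0]
ft_force: [-0.2, -0.1, -1.2]
grip_width: 0.048
```

Request:
apply_moves:
  moves:
    - [[0,0,0,0],[0,0,0,0],[0,0,0,0],[0,0,0,0],[0,0,0,0],[0,0,0,0],[0,0,-5,0],[0,0,-15,0],[0,0,-30,0],[0,0,-30,0]]
  hand: 0.75

```text
clock: 44.25
eef_pos: [0.459, -0.2526, 0.0853]
tool_rot: [0.581, 0.814, 0.002, -0.006]
ft_force: [0.6, 0.0, 0.9]
grip_width: 0.0746
```

Request:
apply_moves:
  moves:
    - [[0,0,-30,0],[0,0,-15,0],[0,0,0,0],[0,0,0,0],[0,0,0,0],[0,0,0,0],[0,0,0,0],[0,0,0,0],[0,0,0,0],[0,0,0,0]]
  hand: 1

```text
clock: 45.25
eef_pos: [0.4591, -0.253, 0.1331]
tool_rot: [0.581, 0.814, 0.003, -0.006]
ft_force: [-0.5, 0.8, 0.1]
grip_width: 0.0855
```

Run:
```python
from h import *
t=snap('top','t15')
lid(t,(22,60,120),(35,255,255),.006,(150,200,215,250)); 
g=cv2.cvtColor(t['color'],cv2.COLOR_RGB2GRAY); k=np.zeros_like(g); k[180:245,235:290]=1
m=((g>110)*k).astype(np.uint8); P=np.array([w(t,u,v,.034)[:2] for v,u in np.argwhere(m)])*1000
print('case',P.mean(0),cv2.minAreaRect(P.astype(np.float32)))
to(500,2,38,106.5)
```

```text
px [171 212] [194 234] centre [464. 277.] dia 80.3
case [500.42850234   2.44220366] ((500.981689453125, 2.6219635009765625), (143.15963745117188, 64.56712341308594), 16.457530975341797)
pos [ 459.1 -253.   133.1] ang 109.0 tilt [-0.007  0.011 -1.   ] j [-0.51  0.34 -0.06  1.18  0.01 -0.84] F [ 0.3  0.3 -0.5] w 85.3
SHIFT [226.5 122.   97.6] TURN 2.5
```

Request:
apply_moves:
  moves:
    - [[14,8,0,0],[28,15,0,0],[42,22,0,0],[44,24,0,0],[42,22,0,0],[28,15,0,1],[14,8,0,1.5],[5,3,0,0],[0,0,0,0],[0,0,0,0]]

```text
clock: 46.3
eef_pos: [0.5014, 0.0044, 0.1364]
tool_rot: [0.598, 0.801, 0.004, -0.005]
ft_force: [-0.6, 0.3, 0.2]
grip_width: 0.0856
```

Run:
```python
from h import *
to(500.5,2.4,20,106.4)
```

```text
pos [501.4   4.4 136.4] ang 106.5 tilt [-0.003  0.013 -1.   ] j [ 0.    0.29 -0.13  1.16  0.01 -0.29] F [-0.6  0.3  0.2] w 85.6
SHIFT [ -3.2  -1.5 116.4] TURN 0.1
```

Request:
apply_moves:
  moves:
    - [[-2,-1,10,0],[0,0,22,0],[0,0,28,0],[0,0,28,0],[0,0,16,0],[0,0,8,0],[0,0,0,0],[0,0,0,0],[0,0,0,0],[0,0,0,0]]

```text
clock: 47.3
eef_pos: [0.5005, -0.0064, 0.0196]
tool_rot: [0.604, 0.797, 0.004, -0.003]
ft_force: [0.9, 1.0, 0.1]
grip_width: 0.0854
```

Run:
```python
from h import *
to(500.5,2.4,-18,106.4); c=snap('wrist','w16'); cv2.imwrite('pics/w16b.png',c['color'][:,:,::-1])
```

```text
pos [500.5  -6.4  19.6] ang 105.6 tilt [-0.     0.011 -1.   ] j [-0.02  0.41 -0.29  0.87  0.01 -0.29] F [0.9 1.  0.1] w 85.4
SHIFT [ 8.1  2.2 37.7] TURN -0.8
```

Request:
apply_moves:
  moves:
    - [[4,1,0,-0.8],[4,1,0,0],[0,0,0,0],[0,0,0,0],[0,0,0,0],[0,0,0,0],[0,0,0,0],[0,0,0,0],[0,0,0,0],[0,0,0,0]]

```text
clock: 48.35
eef_pos: [0.5017, 0.0032, 0.0214]
tool_rot: [0.598, 0.802, 0.005, -0.002]
ft_force: [0.7, -0.5, 0.8]
grip_width: 0.0854
```

Run:
```python
from h import *
to(500.5,2.4,-18,106.4)
```

```text
pos [501.7   3.2  21.4] ang 106.6 tilt [ 0.003  0.011 -1.   ] j [-0.    0.41 -0.29  0.87  0.01 -0.29] F [ 0.7 -0.5  0.8] w 85.4
SHIFT [-0.8 -1.6 39.3] TURN 0.2
```

Request:
apply_moves:
  moves:
    - [[0,-1,6,0],[0,0,10,0],[0,0,10,0],[0,0,8,0],[0,0,4,0],[0,0,1,0],[0,0,0,0],[0,0,0,0],[0,0,0,0],[0,0,0,0]]

```text
clock: 49.35
eef_pos: [0.5002, 0.0033, -0.0219]
tool_rot: [0.598, 0.802, 0.005, -0.003]
ft_force: [-0.5, -0.4, 0.7]
grip_width: 0.0854
```

Run:
```python
from h import *
to(500.5,2.4,-18,106.4)
```

```text
pos [500.2   3.3 -21.9] ang 106.6 tilt [ 0.002  0.011 -1.   ] j [-0.    0.47 -0.34  0.76  0.01 -0.29] F [-0.5 -0.4  0.7] w 85.4
SHIFT [-0.9  0.1 -3.9] TURN 0.2
```

Request:
apply_moves:
  moves:
    - [[0,0,-3,0],[0,0,-1,0],[0,0,0,0],[0,0,0,0],[0,0,0,0],[0,0,0,0],[0,0,0,0],[0,0,0,0],[0,0,0,0],[0,0,0,0]]

```text
clock: 50.35
eef_pos: [0.5009, 0.0032, -0.0167]
tool_rot: [0.598, 0.802, 0.006, -0.002]
ft_force: [0.5, 0.2, 0.6]
grip_width: 0.0851
```

Request:
apply_moves:
  moves:
    - [[0,0,0,0],[0,0,0,0],[0,0,0,0],[0,0,0,0],[0,0,0,0],[0,0,0,0],[0,0,0,0],[0,0,0,0],[0,0,0,0],[0,0,0,0]]
  hand: -0.3

```text
clock: 51.35
eef_pos: [0.5013, 0.0028, -0.0163]
tool_rot: [0.598, 0.802, 0.005, -0.001]
ft_force: [0.3, -0.2, 1.0]
grip_width: 0.0589
```

Request:
apply_moves:
  moves:
    - [[0,0,-4,0],[0,0,-10,0],[0,0,-20,0],[0,0,-25,0],[0,0,-25,0],[0,0,-10,0],[0,0,0,0],[0,0,0,0],[0,0,0,0],[0,0,0,0]]

```text
clock: 52.35
eef_pos: [0.4956, 0.002, 0.0783]
tool_rot: [0.598, 0.802, 0.002, -0.006]
ft_force: [-1.8, 0.4, -2.8]
grip_width: 0.0593
```

Run:
```python
from h import *
to(646,-165.5,60,117.7); c=snap('wrist','w17'); cv2.imwrite('pics/w17b.png',c['color'][:,:,::-1])
```

```text
pos [495.6   2.   78.3] ang 106.6 tilt [-0.007  0.01  -1.   ] j [-0.    0.34 -0.23  1.01  0.01 -0.29] F [-1.8  0.4 -2.8] w 59.3
SHIFT [-203.6   96.5   15.5] TURN -11.1
```

Case lifted (59.3 mm opening, load showing). Moving to the green tray.

Request:
apply_moves:
  moves:
    - [[-10,5,0,0],[-25,12,0,0],[-36,17,0,0],[-38,18,0,0],[-36,17,0,0],[-25,12,0,0],[-14,7,0,0],[-6,3,0,0],[0,0,0,0],[0,0,0,0]]

```text
clock: 53.4
eef_pos: [0.6405, -0.1645, 0.0653]
tool_rot: [0.598, 0.802, -0.001, -0.011]
ft_force: [-0.5, 0.4, -2.5]
grip_width: 0.059
```

Request:
apply_moves:
  moves:
    - [[0,0,0,-4],[0,0,0,-4],[0,0,0,-3],[0,0,0,0],[0,0,0,0],[0,0,0,0],[0,0,0,0],[0,0,0,0],[0,0,0,0],[0,0,0,0]]

```text
clock: 54.4
eef_pos: [0.6364, -0.1585, 0.0657]
tool_rot: [0.513, 0.858, -0.001, -0.013]
ft_force: [0.0, 0.2, -2.7]
grip_width: 0.0588
```

Run:
```python
from h import *
to(646,-165.5,20,117.7)
```

```text
pos [ 636.4 -158.5   65.7] ang 118.2 tilt [-0.023  0.013 -1.   ] j [-0.25  0.66  0.27  1.21  0.01 -0.74] F [ 0.   0.2 -2.7] w 58.8
SHIFT [-11.7   5.8  45.4] TURN 0.5
```

Request:
apply_moves:
  moves:
    - [[-4,2,0,0],[-4,2,0,0.5],[-3,2,6,0],[0,0,12,0],[0,0,12,0],[0,0,6,0],[0,0,3,0],[0,0,0,0],[0,0,0,0],[0,0,0,0]]

```text
clock: 55.4
eef_pos: [0.6455, -0.1655, 0.0206]
tool_rot: [0.518, 0.855, -0.001, -0.015]
ft_force: [1.0, -1.0, -2.3]
grip_width: 0.059
```

Run:
```python
from h import *
to(646,-165.5,-13.5,117.7)
c=snap('wrist','w18'); cv2.imwrite('pics/w18b.png',c['color'][:,:,::-1])
```

```text
pos [ 645.5 -165.5   20.6] ang 117.6 tilt [-0.027  0.014 -1.   ] j [-0.25  0.72  0.26  1.14  0.01 -0.74] F [ 1.  -1.  -2.3] w 59.0
SHIFT [-1.1  1.  34. ] TURN -0.1
```

View pics/w18b.png

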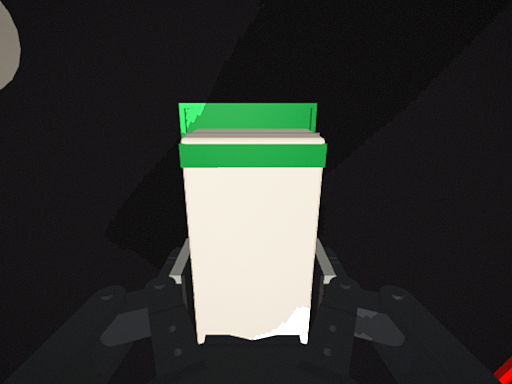

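Wrist view: tray near rim from (179,103) to (317,103), case near top edge (180,142)–(325,142), parallel and nearly centred. Checking numerically.

Run:
```python
from h import *
c=load('w18'); a,b=w(c,179,103,.006),w(c,317,103,.006); print('tray',a,b,np.linalg.norm(a-b)); e=(b-a)/np.linalg.norm(b-a); n=np.array([e[1],-e[0],0])
print('yaw',np.degrees(np.arctan2(n[1],n[0])),'centre',(a+b)/2+.083*n)
z=.0206+.0164+.034; a,b=w(c,181,142,z),w(c,325,142,z); print(np.linalg.norm(a-b)); e=(b-a)/np.linalg.norm(b-a); n=np.array([e[1],-e[0],0])
print('case',np.degrees(np.arctan2(n[1],n[0])),(a+b)/2+.07*n)
```

```text
tray [ 0.59392627 -0.24226854  0.006     ] [ 0.5540211  -0.16610294  0.006     ] 0.08598617434385358
yaw 27.651232808313825 centre [ 0.64749417 -0.16566641  0.006     ]
0.059719120636717866
case 27.465692967570398 [ 0.64921089 -0.16355029  0.071     ]
```

Request:
apply_moves:
  moves:
    - [[-1,0,6,0],[0,-1,8,0],[0,0,8,0],[0,0,5,0],[0,0,3,0],[0,0,1,0],[0,0,0,0],[0,0,0,0],[0,0,0,0],[0,0,0,0]]

```text
clock: 56.45
eef_pos: [0.6456, -0.1669, -0.011]
tool_rot: [0.518, 0.856, -0.001, -0.013]
ft_force: [-0.3, -0.4, -2.5]
grip_width: 0.059
```

Run:
```python
from h import *
to(644.5,-167,-13.5,117.7)
```

```text
pos [ 645.6 -166.9  -11. ] ang 117.6 tilt [-0.023  0.013 -1.   ] j [-0.26  0.75  0.22  1.07  0.01 -0.74] F [-0.3 -0.4 -2.5] w 59.0
SHIFT [ 0.3 -1.   2.5] TURN -0.1
```

Request:
apply_moves:
  moves:
    - [[0,0,1.5,0],[0,0,1.5,0],[0,0,1.5,0],[0,0,1.5,0],[0,0,1.5,0],[0,0,1.5,0],[0,0,1.5,0],[0,0,1.5,0],[0,0,0,0],[0,0,0,0]]

```text
clock: 57.45
eef_pos: [0.6461, -0.1671, -0.012]
tool_rot: [0.517, 0.856, 0.001, -0.01]
ft_force: [-0.3, 0.1, -1.4]
grip_width: 0.059
```

Request:
apply_moves:
  moves:
    - [[0,0,1.5,0],[0,0,1.5,0],[0,0,1.5,0],[0,0,1.5,0],[0,0,1.5,0],[0,0,1.5,0],[0,0,1.5,0],[0,0,1.5,0],[0,0,0,0],[0,0,0,0]]

```text
clock: 58.45
eef_pos: [0.6464, -0.1672, -0.0125]
tool_rot: [0.517, 0.856, 0.002, -0.008]
ft_force: [-1.4, -0.5, -0.4]
grip_width: 0.0592
```

Run:
```python
from h import *
to(644.5,-167,-13.5,117.7)
```

```text
pos [ 646.4 -167.2  -12.5] ang 117.7 tilt [-0.011  0.012 -1.   ] j [-0.26  0.74  0.21  1.05  0.01 -0.74] F [-1.4 -0.5 -0.4] w 59.2
SHIFT [ 1.  -1.6  1. ] TURN 0.0
```

Request:
apply_moves:
  moves:
    - [[0,0,1.5,0],[0,0,1.5,0],[0,0,1.5,0],[0,0,1.5,0],[0,0,1.5,0],[0,0,1.5,0],[0,0,1.5,0],[0,0,1.5,0],[0,0,0,0],[0,0,0,0]]

```text
clock: 59.45
eef_pos: [0.6466, -0.1672, -0.013]
tool_rot: [0.517, 0.856, 0.003, -0.006]
ft_force: [-2.0, -0.6, 1.8]
grip_width: 0.0591
```

Request:
apply_moves:
  moves:
    - [[0,0,0,0],[0,0,0,0],[0,0,0,0],[0,0,0,0],[0,0,0,0],[0,0,0,0],[0,0,0,0],[0,0,-5,0],[0,0,-15,0],[0,0,-25,0]]
  hand: 0.8

```text
clock: 60.45
eef_pos: [0.6441, -0.167, 0.027]
tool_rot: [0.517, 0.856, 0.002, -0.01]
ft_force: [0.2, 0.1, 0.3]
grip_width: 0.0768
```

Request:
apply_moves:
  moves:
    - [[0,0,-30,0],[0,0,-30,0],[0,0,-30,0],[0,0,-30,0],[0,-20,0,0],[0,-40,0,0],[0,-50,0,0],[0,-50,0,0],[0,-40,0,0],[0,0,0,0]]

```text
clock: 61.45
eef_pos: [0.4678, -0.2644, 0.1616]
tool_rot: [0.515, 0.857, 0.003, -0.002]
ft_force: [0.5, 0.8, -0.4]
grip_width: 0.0771
```

Run:
```python
from h import *
s=snap('scene','s20'); t=snap('top','t20')
a=cv2.resize(s['color'][120:340,90:420,::-1],(800,533),interpolation=cv2.INTER_CUBIC); b=cv2.resize(t['color'][130:250,120:370,::-1],(330,158),interpolation=cv2.INTER_CUBIC); a[:158,:330]=b; cv2.imwrite('pics/m20.png',a)
to(0,0,0,0)
for n,p in dict(rack=(235,275),).items(): pass
```

```text
pos [ 471.8 -263.3  161.8] ang 118.2 tilt [ 0.004  0.007 -1.   ] j [-0.51  0.35  0.02  1.24  0.01 -1.01] F [0.6 0.2 0.3] w 76.9
SHIFT [ 454.2 -292.7  161.8] TURN -61.8
```

View pics/m20.png

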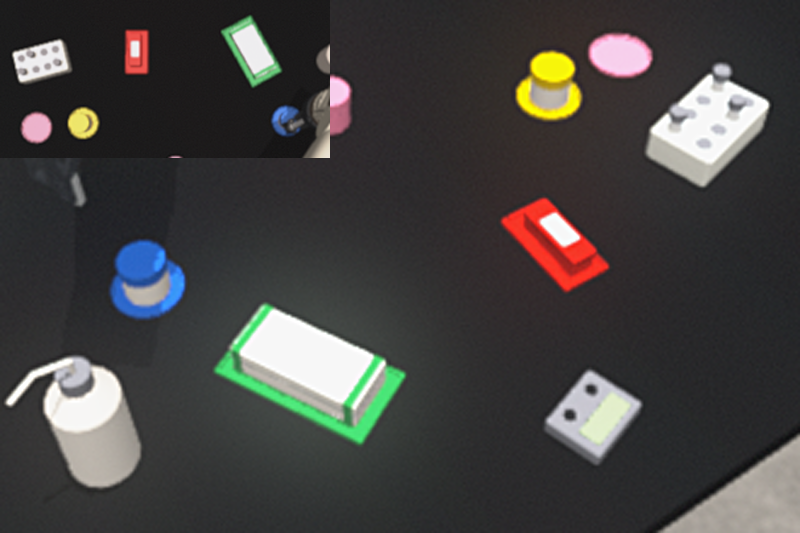

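The final picture shows the mailer, both upright jars and the case each in its own tray, with the rack and bottle standing. I'll compare the bystanders with the first image, then hand in.

Run:
```python
from h import *
a,b=load('scene0')['color'],load('s20')['color']
for n,(x0,y0,x1,y1) in dict(rack=(350,140,412,200),bottle=(90,262,152,325)).items():
    p=[cv2.cvtColor(i[y0:y1,x0:x1],cv2.COLOR_RGB2GRAY).astype(np.float32) for i in (a,b)]
    print(n,cv2.phaseCorrelate(*p))
print(telemetry.get_obs()['joint_vel'].round(3)); print(workorder.job_done())
```

```text
rack ((-0.008023900833102005, 0.0036719400865834473), 1.007012887299061)
bottle ((-0.017144475665006098, -0.020309446767996064), 0.9756365423090756)
[ 0.038  0.03   0.033 -0.008  0.006  0.002]
the job is handed in; nothing more can be done
None
```

The stack is taken apart in the order asked, and the job is handed in at about 61.5 s of the 136 s allowed. The red mailer went into the red tray, the yellow jar and then the blue jar into theirs, and the green-banded case last into the green tray.

- **Placement:** The last scene and top pictures show all four pieces in their own trays, with the jars upright and the mailer and case flat and lengthwise. I judged this by eye and did not measure the final poses. The arm partly hid the blue tray in the last top view.
- **Bystanders:** Comparing the first and last scene images, the tube rack and wash bottle moved by less than 0.03 px, so they were not disturbed.
- **Tool frame disagreed with the text:** It says the fingertips stand 17 mm ahead of the TCP (the tool point). The cameras, closing the gripper in air and a deliberate light touch on empty bench (about 28 N) all put them about 26 mm behind it at 64 mm opening. I used the measured value for every grasp and placing.
- **Tilt:** The tool leaned up to about 0.03 rad during the moves. The case's lean was mostly taken out by lowering it gently onto its tray floor before release.
- **Set-down forces:** Only the yellow jar's set-down gave a clear contact reading (11.5 N). The others showed under about 2 N, so I took the arm no longer descending as the sign of contact. For the case, its weight also came off the wrist.
- **At hand-in:** The joints still read up to 0.04 rad/s, with the open gripper clear of everything.

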